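# Stir the finishing beads under the splash guard

### The arm

A 6-joint arm with a two-finger parallel gripper is mounted at the origin on the work surface. World frame = base frame: x ahead of the robot, y to its left, z up, the work surface at z = 0. Lengths are in mm, angles in rad, forces in N, time in s.
With the tool pointing down it reaches from about 350 to 975 mm from the base axis. Payload 4.9 kg.
Tool frame: the origin (TCP) lies at the very end of the fingers, on their centre line; the grasp point (between the pads) lies grasp_offset behind it (grasp_offset is the distance from the TCP to the grasp point, in mm); y points along the fingers, z is the direction in which the jaws open and shut, and the axes are right-handed (so a half turn about y gives the same grasp; the last joint's range is limited). The gripper opens to 85 mm and grips with 20 to 120 N. Pads are 22 mm wide; open, the fingers measure 114 mm over their backs; the gripper's body (76 mm by 85 mm) begins 54 mm behind the grasp point. The pads swing forward as they close: fully open they stand 13 mm farther back than shut.
Start: joints at [1.134, 0.053, 1.613, -0, 1.476, -0.119], TCP at [195.288, 593.687, 231.304] pointing down, gripper open.
Joint ranges: [-3.01, 3.01], [-1.01, 2.22], [0.06, 2.58], [-1.02, 4.17], [0.09, 2.62], [-3.14, 3.14]. Speed limits (rad/s): [2.57, 2.57, 3.14, 3.14, 3.14, 3.14].

### API

Orientations are given as a rotation vector (axis times angle).
In Python, from station import * gives the robot as it stands. The module is installed in compiled form; this text tells all that it offers.
- The arm moves only by the tool servo_tool, never from a script. Its argument "plan" is a list that holds one entry, the list of rows, each a list of 5 numbers: the shift along the tool's x, y, z in mm, then the turn about the tool's y in units of 10 degrees (1.0 is 10 degrees), then the opening, from 0 (shut) to 1 (fully open). A call has 1 to 12 rows; each row is the pose to reach, as a shift and turn from the pose measured when the call began, along the tool's axes at that moment; what a row does not reach only later rows make up. A row lasts 1/8 s, in which the tool goes at most 62.5 mm and 10.7 degrees, less where a joint would pass 70% of its speed; a pose out of reach is approached as far as the arm can. A call with a gripper value outside its range is refused whole. The fingers move at their own pace and stop on an object; the grip force is fixed at half the most. Time passes only in rows, so rows that repeat a pose let the fingers close. It gives the time, the measured TCP pose, the force and the opening at its end, in the units of the state.
- sense(): the state, without advancing time (a new reading comes with each control period).
- get_image(name): name is "side" or "top" or "wrist"; returns a dict with "img" (384x512x3 uint8, red, green, blue), "depth" (384x512 float32, mm along the optical axis (not along the pixel's ray), 0 where there is no reading), "fovy" (degrees; the focal length in pixels is half the picture's height over the tangent of half this angle, whatever the lens; pixels are square), "cx", "cy" (the principal point, pixels), "R" (3x3) and "t" (3): a world point X has camera coordinates R X + t. Camera axes: x right, y down, z forward; pixel columns grow to the right and rows downward; lengths in mm; the calibration is good to about 2 mm. A picture is of the moment at which its call begins.
- finish_job(): hands the job in, once; it reports no verdict.
The state is a dict: "clock": time; "joints": joint angles; "qd": joint speeds; "effort": joint torques, N m; "tool_pos": TCP position; "tcp_rot": TCP orientation; "force": force on the tool from outside, world axes, zero at the start; "moment": the same for the moment, N m; "gripper_width": finger opening in mm.
Only numpy, scipy, OpenCV 4.12 (cv2) and the standard library are available. Lean on these libraries where they do the work, as an engineer would, in place of code of your own. Each camera call takes 0.05 s, during which the arm holds its last target. There are 200 camera calls.

### The job

Take the stirring rod out of the steel can and stir the ceramic beads in the finishing bowl with it: starting at the far side of the bowl, under the splash guard, go round two full turns counter-clockwise seen from above, back to the far side, with the rod's foot down among the beads just clear of the bowl's floor and about half-way between the bowl's centre and its wall, and without knocking the guard. Then lower the rod back, foot first, to the bottom of the can before letting it go. Keep every bead in the bowl and leave the other things on the bench where they are.

Things in the scene. Friction and masses are not known exactly. Their poses are not given: they have to be found in the camera images.
- rod_center (a point): Wooden stirring rod, round, 18 mm thick, 230 mm long over all, 0.07 to 0.14 kg, with a black rubber ball, 30 mm in diameter, as its foot. This point is the middle of its length, 115 mm from either end; z points along the rod from foot to top. It leans in the steel can, foot on the can's floor, top towards the robot, about 33 degrees from vertical; the upper 95 mm or so stand out above the can's rim and are free to grip.
- rod_foot (a point): Centre of the rubber ball (radius 15 mm) at the lower end of the rod, 100 mm below rod_center along the rod; same axes.
- can: Ribbed steel can, fixed to the bench: upright, open on top, outside 94 mm in diameter, 110 mm high, walls and floor 4 mm thick. Origin at the centre of its underside on the bench, z up; the rod leans towards its -x side, which faces the robot within 0.4 rad.
- station: Finishing bowl on a round grey base (220 mm in diameter), fixed to the bench: an open aluminium bowl, inside 170 mm in diameter, straight walls 4 mm thick, rim 75 mm above the bench. Origin at the centre of its underside on the bench, z up, -x its open front, which faces the robot within 0.3 rad.
- bowl_floor (a point): Centre of the bowl's inner floor, 28 mm above the bench; axes as the station. The eight beads lie in a ring round it, their centres 40 to 52 mm from it, so that the middle of the floor is bare and a foot can be let down there.
- guard: Clear plastic splash guard with a steel rear edge on two rear posts, fixed over the rear half of the bowl: a level plate with its underside 175 mm above the bench, 170 mm wide, reaching from 15 mm in front of the bowl's centre to 85 mm behind it (station -x is front). An upright rod cannot reach the far part of the bowl under it: lean the rod's top towards the open front by 25 to 45 degrees. Same origin and axes as the station.
- bead0_center (a point): Centre of a white ceramic finishing bead in the bowl, a ball 24 mm in diameter, 20 g.
- bead1_center (a point): Centre of a white ceramic finishing bead in the bowl, a ball 24 mm in diameter, 20 g.
- bead2_center (a point): Centre of a white ceramic finishing bead in the bowl, a ball 24 mm in diameter, 20 g.
- bead3_center (a point): Centre of a white ceramic finishing bead in the bowl, a ball 24 mm in diameter, 20 g.
- bead4_center (a point): Centre of a white ceramic finishing bead in the bowl, a short cylinder 24 mm in diameter and 22 mm high, 20 g.
- bead5_center (a point): Centre of a white ceramic finishing bead in the bowl, a short cylinder 24 mm in diameter and 22 mm high, 20 g.
- bead6_center (a point): Centre of a white ceramic finishing bead in the bowl, a short cylinder 24 mm in diameter and 22 mm high, 20 g.
- bead7_center (a point): Centre of a white ceramic finishing bead in the bowl, a short cylinder 24 mm in diameter and 22 mm high, 20 g.
- riser: Bystander: cast aluminium cone stump, 68 mm in diameter and 63 mm high; origin under its centre.
- casting: Bystander: aluminium casting, a plate 120 x 50 x 12 mm with a rib and a boss, 42 mm high; origin under its centre.
- hammer: Bystander: hammer lying on the bench, left side.
- brush: Bystander: hand brush lying on the bench, right side.
- spray: Bystander: grey can, 60 mm in diameter and 150 mm high, upright at the back left; origin under its centre.
Mind the look-alikes: they are no part of the job. What is shaped like the can but green or purple is not meant.

How it is judged (in metres and radians):
On the way, in this order (a step that is already met when the one before it is completed fails the run):
1. the foot is down in the far part of the bowl, under the guard (25 mm or more beyond the centre, ball at most 17 mm above the floor) (x of rod_foot in the frame of station above 0.025 m and y of rod_foot in the frame of station between -0.02 and 0.02 m and z of rod_foot in the frame of station below 0.06 m and horizontal distance between rod_foot and bowl_floor below 0.085 m), for 0.02 s.
2. it has gone on to the left part (y of rod_foot in the frame of station above 0.025 m and x of rod_foot in the frame of station between -0.02 and 0.02 m and z of rod_foot in the frame of station below 0.06 m and horizontal distance between rod_foot and bowl_floor below 0.085 m), for 0.02 s.
3. then to the near part (x of rod_foot in the frame of station below -0.025 m and y of rod_foot in the frame of station between -0.02 and 0.02 m and z of rod_foot in the frame of station below 0.06 m and horizontal distance between rod_foot and bowl_floor below 0.085 m), for 0.02 s.
4. then to the right part (y of rod_foot in the frame of station below -0.025 m and x of rod_foot in the frame of station between -0.02 and 0.02 m and z of rod_foot in the frame of station below 0.06 m and horizontal distance between rod_foot and bowl_floor below 0.085 m), for 0.02 s.
5. then to the far part again, one full counter-clockwise turn (all of step 1), for 0.02 s.
6. on to the left part (all of step 2), for 0.02 s.
7. the near part (all of step 3), for 0.02 s.
8. the right part (all of step 4), for 0.02 s.
9. and the far part, two full turns, and the beads have been stirred: at least one of each of four pairs (one ball, one cylinder) lies more than 12 mm from where it was (all of step 5 and distance of any of bead0_center, bead4_center from where it was at the start of the episode above 0.012 m and distance of any of bead1_center, bead5_center from where it was at the start of the episode above 0.012 m and distance of any of bead2_center, bead6_center from where it was at the start of the episode above 0.012 m and distance of any of bead3_center, bead7_center from where it was at the start of the episode above 0.012 m), for 0.02 s.
10. the rod, still held, has its foot lowered to within 16 mm of the can's floor (horizontal distance between rod_foot and can below 0.04 m and z of rod_foot in the frame of can below 0.035 m and contact force between the fingers and rod above 0.5 N), for 0.05 s.
At the end, for the whole second after the job is handed in: The rod stands in the can, its foot on the can's floor (foot centre within 40 mm of the can's axis and less than 35 mm above the bench), released and at rest; all eight beads are in the bowl; the five bystanders lie within 20 mm of where they were (horizontal distance between rod_foot and can below 0.04 m and z of rod_foot in the frame of can below 0.035 m and linear speed of rod below 0.03 m/s and angular speed of rod below 0.3 rad/s and horizontal distance between each of bead0_center, bead1_center, bead2_center, bead3_center, bead4_center, bead5_center, bead6_center, bead7_center and bowl_floor below 0.09 m and height (world z) of each of bead0_center, bead1_center, bead2_center, bead3_center, bead4_center, bead5_center, bead6_center, bead7_center below 0.075 m and distance of each of riser, casting, hammer, brush, spray from where it was at the start of the episode below 0.02 m); the robot touches nothing.
It fails at once if a bead leaves the bowl (horizontal distance between any of bead0_center, bead1_center, bead2_center, bead3_center, bead4_center, bead5_center, bead6_center, bead7_center and bowl_floor above 0.095 m).
It fails at once if the splash guard is knocked (more than 8 N) (contact force between anything else and guard above 8 N).
It fails at once if a bystander is moved more than 20 mm (distance of any of riser, casting, hammer, brush, spray from where it was at the start of the episode above 0.02 m).
It also fails if it takes over 69 s, if anything falls off the work surface, if the arm or the gripper's body presses on something with over 40 N, if the wrist force passes 120 N, or if a joint passes its speed limit or range.

## Working session

There is one attempt and no reset: what is moved stays moved. The work goes in short steps, Python scripts to look and compute and a tool call to move; the robot and the scene stay as the last step left them, time stands still between calls to the robot, and variables do not carry over. Pictures are saved under pics/ and viewed, about 8 in all and at most 12, crops included, and the job is handed in when it is done.

Besides the shell and the picture viewer there is one more tool, called as name(argument=value, ...), one argument or row to a line, values as JSON. servo_tool: Moves the arm, as the interface text tells. Its arguments: {"type":"object","properties":{"plan":{"type":"array","items":{"type":"array","items":{"type":"array","items":{"type":"number"}}}}},"required":["plan"]}

```bash
mkdir -p pics
cat > h.py <<'E'
from station import *
import numpy as np, cv2
from scipy.spatial.transform import Rotation as Ro
def grab(n):
    d=get_image(n); np.savez('pics/'+n+'.npz',**d); cv2.imwrite('pics/'+n+'_raw.png',d['img'][:,:,::-1]); return d
def load(n): return dict(np.load('pics/'+n+'.npz'))
def f(d): return 192/np.tan(np.radians(float(d['fovy']))/2)
def px(d,u,v,z=None):
    """world point of pixel: by depth, or on the plane at height z"""
    r=np.array([(u-d['cx'])/f(d),(v-d['cy'])/f(d),1.]); R,t=d['R'],d['t']; c=-R.T@t; w=R.T@r
    s=np.median(d['depth'][int(v)-1:int(v)+2,int(u)-1:int(u)+2]) if z is None else (z-c[2])/w[2]
    return c+s*w
def proj(d,X):
    p=d['R']@np.asarray(X,float)+d['t']; return p[:2]/p[2]*f(d)+[d['cx'],d['cy']]
E
python3 - <<'E'
from h import *
s=sense();print(s['tool_pos'],s['tcp_rot'],Ro.from_rotvec(s['tcp_rot']).as_matrix().round(3),s['gripper_width'],s['clock'],[k for k in s])
try: print(grasp_offset)
except Exception as e: print(e)
for n in('side','top','wrist'):
    d=grab(n); print(n,d['fovy'],(-d['R'].T@d['t']).round(),d['R'][2].round(2))
i=np.vstack([cv2.imread('pics/top_raw.png')]);cv2.imwrite('pics/a.png',cv2.resize(i,(800,600)))
i=cv2.imread('pics/side_raw.png');cv2.imwrite('pics/b.png',cv2.resize(i,(800,600)))
E
```

```text
[195.0368345  593.13281641 230.05724658] [-1.55836951  0.24991353 -0.24905132] [[ 0.95  -0.001  0.312]
 [-0.312 -0.002  0.95 ]
 [-0.    -1.    -0.002]] 85.36015428459224 0.0 ['clock', 'joints', 'qd', 'effort', 'tool_pos', 'tcp_rot', 'force', 'moment', 'gripper_width']
18.700000000000003
side 49.779451582842256 [ 165. -720. 1021.] [ 0.29  0.56 -0.78]
top 51.481056041797025 [ 303.  -54. 1301.] [ 0.18  0.02 -0.98]
wrist 59.809009621430256 [132. 612. 373.] [ 0.25 -0.08 -0.96]
```

View pics/a.png

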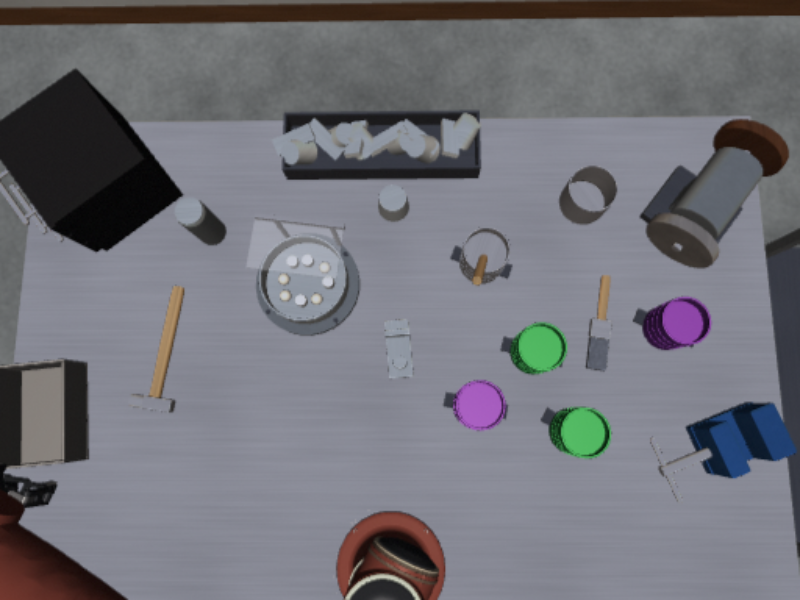

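View pics/b.png

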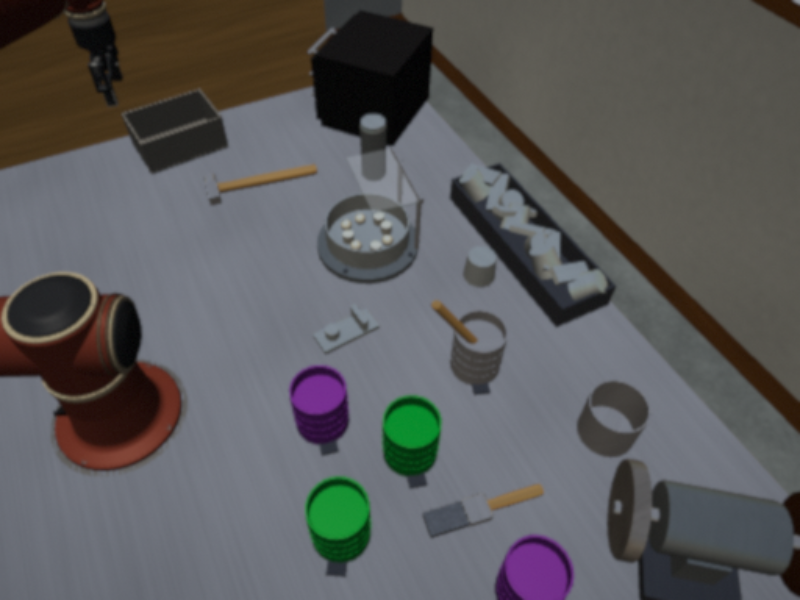

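```bash
cat >> h.py <<'E'
def cloud(d):
    v,u=np.mgrid[0:384,0:512]; z=d['depth']; P=np.stack([(u-d['cx'])/f(d)*z,(v-d['cy'])/f(d)*z,z],-1)
    W=(P-d['t'])@d['R']; W[z<=0]=np.nan; return W
def circ(p):
    A=np.c_[2*p,np.ones(len(p))]; s=np.linalg.lstsq(A,(p**2).sum(1),rcond=None)[0]; return s[:2],np.sqrt(s[2]+s[0]**2+s[1]**2)
def ransac(p,r,tol=4):
    best=None;g=np.random.default_rng(0)
    for _ in range(800):
        c,q=circ(p[g.choice(len(p),3,False)])
        if abs(q-r)<8:
            m=abs(np.hypot(*(p-c).T)-q)<tol
            if best is None or m.sum()>best.sum(): best=m
    return *circ(p[best]),best.sum(),len(p)
E
python3 - <<'E'
from h import *
for n in('top','side'):
    d=load(n);W=cloud(d);im=d['img'].astype(int)
    s={'top':(.64,.64),'side':(.64,.64)}[n]
    C={'top':(485,253),'side':(478,340)}[n];B={'top':(305,282),'side':(370,225)}[n]
    wc=px(d,C[0]*.64,C[1]*.64,110)[:2];wb=px(d,B[0]*.64,B[1]*.64,75)[:2]
    print(n,'rough',wc,wb)
    for c,z,r in((wc,110,45),(wb,75,87)):
        m=(abs(W[...,2]-z)<6)&(np.hypot(W[...,0]-c[0],W[...,1]-c[1])<r+35)
        print(' rim',z,ransac(W[m][:,:2],r))
    hsv=cv2.cvtColor(d['img'],cv2.COLOR_RGB2HSV)
    m=(hsv[...,0]>5)&(hsv[...,0]<22)&(hsv[...,1]>110)&(np.hypot(W[...,0]-wc[0],W[...,1]-wc[1])<110)&(W[...,2]>30)
    p=W[m];c=p.mean(0);v=np.linalg.svd(p-c)[2][0];v*=np.sign(v[2])
    q=(p-c)@v
    print(' rod',len(p),c.round(1),v.round(3),'tilt',np.degrees(np.arccos(v[2])),'az',np.degrees(np.arctan2(v[1],v[0])),'ends',(c+v*q.min()).round(),(c+v*q.max()).round())
    m=(abs(W[...,2]-178)<12)&(np.hypot(W[...,0]-wb[0]-70,W[...,1]-wb[1])<170);p=W[m]
    print(' guard',len(p),p.min(0).round() if len(p) else '',p.max(0).round() if len(p) else '')
d=load('top');i=cv2.imread('pics/top_raw.png')
a=cv2.resize(i[125:225,150:250],(400,400),interpolation=2);b=cv2.resize(i[130:200,275:345],(400,400),interpolation=2)
cv2.imwrite('pics/c.png',np.hstack([a,b]))
E
```

```text
top rough [ 608.30002361 -191.02097684] [559.56429541 169.00726071]
 rim 110 (array([ 616.7437313 , -193.08557773]), np.float64(44.71884707999822), np.int64(134), 143)
 rim 75 (array([570.50954357, 175.306812  ]), np.float64(86.3540614626734), np.int64(150), 150)
 rod 71 [ 569.7 -176.5  152.5] [-0.526  0.192  0.829] tilt 34.03778569672017 az 159.91063400047784 ends [ 607. -190.   94.] [ 538. -165.  202.]
 guard 2063 [545.  80. 170.] [675. 262. 189.]
side rough [ 599.56309105 -210.72124879] [569.60644787 159.45234047]
 rim 110 (array([ 615.08659596, -194.19651775]), np.float64(44.67159988338635), np.int64(149), 169)
 rim 75 (array([567.89232402, 174.49729415]), np.float64(86.46459193686302), np.int64(160), 173)
 rod 151 [ 564.  -181.1  149.1] [-0.517  0.192  0.834] tilt 33.493491596141844 az 159.59915466515844 ends [ 604. -196.   85.] [ 532. -169.  200.]
 guard 1307 [543.  79. 167.] [673. 264. 186.]
```

View pics/c.png

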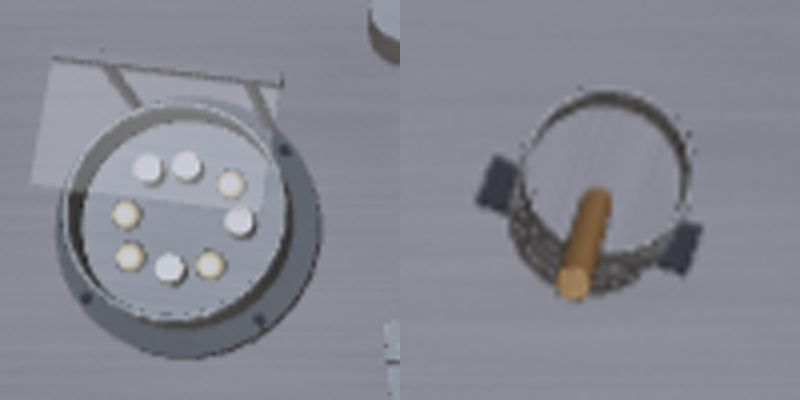

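Run:
```python
from h import *
d=load('top');W=cloud(d)
# rod top disk
for z in (196,199,202): print('top',z,px(d,305.3,179.9,z).round(1))
dd=load('side');print('side rod top', px(dd,437*.64,305*.64,199).round(1))
c=np.array([616,-193.6])
for az in (156,160,164):
    u=np.array([np.cos(np.radians(az)),np.sin(np.radians(az))])
    print(az,'foot',(c-28*u).round(1),'top',(c-28*u+215*np.sin(np.radians(33.3))*u).round(1))
# guard
for n in('top','side'):
    D=load(n);w=cloud(D);m=(abs(w[...,2]-178)<8)&(np.hypot(w[...,0]-610,w[...,1]-175)<140)
    p=w[m];print(n,np.median(p[:,2]),cv2.minAreaRect(p[:,:2].astype(np.float32)),[q.round() for q in cv2.boxPoints(cv2.minAreaRect(p[:,:2].astype(np.float32)))])
e=[px(d,150+x/4,125+y/4,177)[:2] for x,y in((55,58),(282,84),(33,184),(265,208))];print(np.round(e,1))
```

```text
top 196 [ 534.  -165.4  196. ]
top 199 [ 533.4 -165.1  199. ]
top 202 [ 532.7 -164.8  202. ]
side rod top [ 534.1 -170.9  199. ]
156 foot [ 641.6 -205. ] top [ 533.7 -157. ]
160 foot [ 642.3 -203.2] top [ 531.4 -162.8]
164 foot [ 642.9 -201.3] top [ 529.4 -168.8]
top 179.96881262537198 ((610.9810180664062, 170.67494201660156), (170.80726623535156, 112.05821990966797), 82.04478454589844) [array([544.,  94.], dtype=float32), array([655.,  78.], dtype=float32), array([678., 248.], dtype=float32), array([567., 263.], dtype=float32)]
side 178.13848151282133 ((605.63818359375, 170.92947387695312), (178.24722290039062, 106.6270523071289), 82.71638488769531) [array([541.,  89.], dtype=float32), array([647.,  76.], dtype=float32), array([670., 253.], dtype=float32), array([564., 266.], dtype=float32)]
[[662.3 246.7]
 [641.1  78.7]
 [567.1 259. ]
 [548.1  89.7]]
```

servo_tool(
  plan=[
    [[571,-10,-614,0,1],[571,-10,-614,0,1],[571,-10,-614,0,1],[571,-10,-614,0,1],[571,-10,-614,0,1],[571,-10,-614,0,1],[571,-10,-614,0,1],[571,-10,-614,0,1],[571,-10,-614,0,1],[571,-10,-614,0,1],[571,-10,-614,0,1],[571,-10,-614,0,1]],
  ],
)

```text
clock: 1.65
tool_pos: [508.9, -89.8, 240.0]
tcp_rot: [-1.558, 0.25, -0.25]
force: [0.9, 0.6, 0.7]
gripper_width: 85.3
```

servo_tool(
  plan=[
    [[60,0,-64,0,1],[60,0,-64,0,1],[60,0,-64,0,1],[60,0,-64,0,1]],
  ],
)

```text
clock: 2.15
tool_pos: [545.5, -168.5, 239.7]
tcp_rot: [-1.557, 0.25, -0.249]
force: [-0.5, 1.0, 0.1]
gripper_width: 85.2
```

Run:
```python
from h import *
print(sense()['tool_pos'])
d=grab('wrist');i=cv2.imread('pics/wrist_raw.png');g=sense()['tool_pos']
print(proj(d,g),(-d['R'].T@d['t']).round())
for n,X in(('top',(531,-165,199)),('g',(546.2,-169.4,173.4)),('rim',(616,-193.6,110))): print(n,proj(d,X).round())
cv2.imwrite('pics/d.png',i)
W=cloud(d);hsv=cv2.cvtColor(d['img'],cv2.COLOR_RGB2HSV)
m=(hsv[...,0]>5)&(hsv[...,0]<22)&(hsv[...,1]>110)&(W[...,2]>40)&(W[...,2]<215)&(np.hypot(W[...,0]-575,W[...,1]+180)<70)
p=W[m];c=p.mean(0);v=np.linalg.svd(p-c,full_matrices=False)[2][0];v*=np.sign(v[2]);q=(p-c)@v
print(len(p),c.round(1),v.round(3),np.degrees(np.arccos(v[2])),np.degrees(np.arctan2(v[1],v[0])),(c+v*q.max()).round(1))
m=(abs(W[...,2]-110)<5)&(np.hypot(W[...,0]-616,W[...,1]+193)<70)
if m.sum()>20: print(ransac(W[m][:,:2],45))
```

```text
[ 545.46887255 -168.52779329  239.72352064]
[258.91211914 246.16096257] [ 482. -150.  383.]
top [256. 192.]
g [256. 205.]
rim [254. 261.]
1324 [ 551.5 -170.9  176.7] [-0.553  0.206  0.807] 36.188345000714904 159.5507805694968 [ 533.9 -164.4  202.4]
(array([ 615.83770322, -193.51141186]), np.float64(44.576508248088984), np.int64(1521), 1561)
```

View pics/d.png

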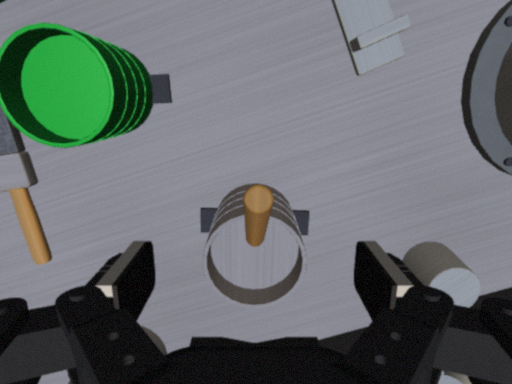

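Wrist picture: rod top at (258,198) inside the steel can (rim centre about 255,255), central between the open fingers; green can at (70,90) is a look-alike, as are the other green/purple cans and the plain steel tub (588,195 in the top picture). Choice confirmed; lowering and gripping.

servo_tool(
  plan=[
    [[0,30,0,0,1],[0,60,0,0,1],[0,85,0,0,1],[0,85,0,0,1],[0,85,0,0,0],[0,85,0,0,0],[0,85,0,0,0],[0,85,0,0,0],[0,85,0,0,0],[0,85,0,0,0],[0,85,0,0,0],[0,85,0,0,0]],
  ],
)

```text
clock: 3.7
tool_pos: [545.6, -168.6, 155.6]
tcp_rot: [-1.558, 0.249, -0.249]
force: [-2.6, 0.5, 5.6]
gripper_width: 16.8
```

servo_tool(
  plan=[
    [[0,-5,0,0,0],[0,-10,0,0,0],[-8,-23,0,0,0],[-17,-36,0,0,0],[-26,-50,0,0,0],[-36,-65,0,0,0],[-46,-80,0,0,0],[-56,-95,0,0,0],[-66,-110,0,0,0],[-76,-125,0,0,0],[-83,-135,0,0,0],[-83,-135,0,0,0]],
  ],
)

```text
clock: 5.2
tool_pos: [466.9, -142.6, 291.8]
tcp_rot: [-1.558, 0.248, -0.251]
force: [0.7, 0.3, -0.6]
gripper_width: 16.8
```

```bash
cat >> h.py <<'E'
def rod(names=('top','side'),view=None):
    s=sense();T=Ro.from_rotvec(s['tcp_rot']).as_matrix();g=np.array(s['tool_pos'])-18.7*T[:,1]
    print('clock',s['clock'],'tcp',np.round(s['tool_pos'],1),'grasp',g.round(1))
    for n in names:
        d=grab(n);W=cloud(d);hsv=cv2.cvtColor(d['img'],cv2.COLOR_RGB2HSV)
        m=(hsv[...,0]>5)&(hsv[...,0]<22)&(hsv[...,1]>110)&(np.linalg.norm(W-g-[50,-20,-70],axis=-1)<150)&(W[...,2]>20)
        p=W[m]
        if len(p)<15: print(n,len(p));continue
        c=np.median(p,0);v=np.linalg.svd(p-c,full_matrices=False)[2][0];v*=np.sign(v[2]);q=(p-c)@v
        print(n,len(p),c.round(1),v.round(3),'tilt %.1f az %.1f'%(np.degrees(np.arccos(v[2])),np.degrees(np.arctan2(v[1],v[0]))),'ends',(c+v*q.min()).round(1),(c+v*q.max()).round(1))
        # dark foot
        k=(d['img'].max(-1)<45)&(np.linalg.norm(W-g-[100,-30,-155],axis=-1)<45)
        if k.sum()>5: print('  foot',k.sum(),W[k].mean(0).round(1))
    return g
E
python3 - <<'E'
from h import *
rod()
i=cv2.imread('pics/side_raw.png')[130:280,180:380];cv2.imwrite('pics/e.png',cv2.resize(i,(800,600),interpolation=2))
E
```

```text
clock 5.2 tcp [ 466.9 -142.6  291.8] grasp [ 466.8 -142.5  310.5]
top 0
side 218 [ 507.4 -164.7  245.3] [-0.522  0.136  0.842] tilt 32.6 az 165.4 ends [ 549.9 -175.8  176.7] [ 441.6 -147.5  351.5]
  foot 30 [ 562.6 -186.3  158.5]
```

View pics/e.png

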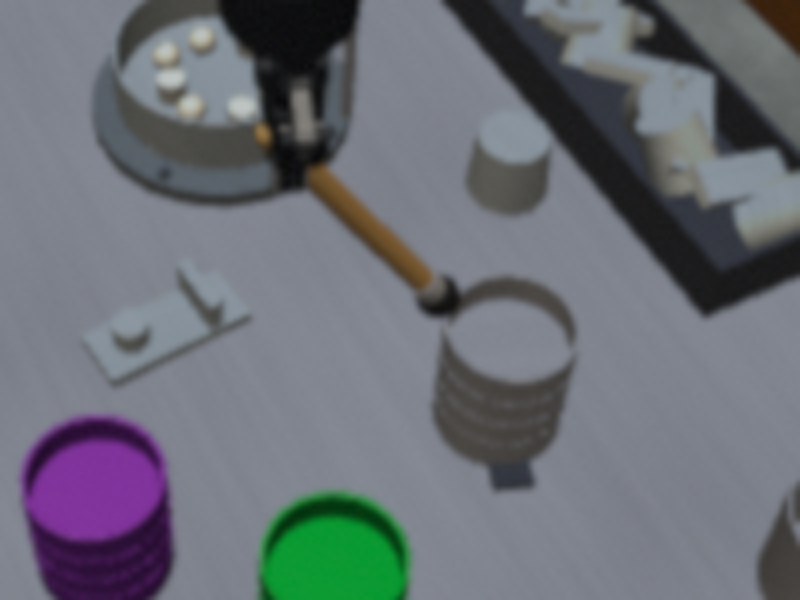

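Run:
```python
from h import *
d=load('side')
print('pred',proj(d,(563.6,-176.9,155.2)),'meas',proj(d,(565.5,-180.7,150.7)))
c=-d['R'].T@d['t']
for u,v in((289.5,203.75),(289.5,205)):
    p=px(d,u,v);r=(p-c)/np.linalg.norm(p-c);print(u,v,p.round(1),'centre',(p+15*r).round(1))
D=grab('wrist');print('wrist foot pred',proj(D,(563.6,-176.9,155.2)))
k=(D['img'].max(-1)<50);W=cloud(D);k&=np.linalg.norm(W-[564,-179,153],axis=-1)<35;v,u=np.nonzero(k)
print(k.sum(), u.min() if len(u) else '',u.max() if len(u) else '', (v.min(),v.max()) if len(u) else '',W[k].mean(0) if len(u) else '')
dd=load('top');print('top',proj(dd,(563.6,-176.9,155.2)));k=(dd['img'].max(-1)<45);W=cloud(dd);k&=np.linalg.norm(W-[564,-179,153],axis=-1)<30;v,u=np.nonzero(k);print(k.sum(),u.mean(),v.mean(),W[k].mean(0))
```

```text
pred [289.47456866 203.24699937] meas [290.68222828 205.05020214]
289.5 203.75 [ 557.6 -185.4  166.5] centre [ 563.1 -178.   154.6]
289.5 205 [ 558.  -185.7  161.2] centre [ 563.4 -178.3  149.3]
wrist foot pred [253.76569876 285.88481165]
60 240 267 (np.int64(290), np.int64(300)) [ 568.72862928 -178.4931565   164.0241528 ]
top [307.65199839 172.86892024]
0 nan nan [nan nan nan]<stdin>:10: RuntimeWarning: Mean of empty slice.
  ret = ret.dtype.type(ret / rcount)
  ret = um.true_divide(
```

servo_tool(
  plan=[
    [[-9,-1,15,0,0],[-25,-2,42,-0.1,0],[-45,-3,75,-0.2,0],[-66,-5,110,-0.4,0],[-87,-6,145,-0.6,0],[-108,-7,180,-0.8,0],[-129,-9,215,-1,0],[-150,-10,250,-1.1,0],[-166,-11,276,-1.2,0],[-176,-12,292,-1.2,0],[-181,-12,300,-1.2,0],[-181,-12,300,-1.2,0]],
  ],
)

```text
clock: 6.85
tool_pos: [387.9, 199.5, 301.3]
tcp_rot: [-1.57, 0.086, -0.082]
force: [-0.1, -0.4, -1.4]
gripper_width: 16.6
```

```bash
cat >> h.py <<'E'
def foot():
    s=sense();T=Ro.from_rotvec(s['tcp_rot']).as_matrix();return np.array(s['tool_pos'])+T@[102.7,137.3,-3.0]
E
python3 - <<'E'
from h import *
s=sense();print(s['tool_pos'],Ro.from_rotvec(s['tcp_rot']).as_matrix().round(3),s['force'],s['gripper_width'])
p=foot();print('foot pred',p.round(1))
for n in('side','top'):
    d=grab(n);print(n,proj(d,p).round(1))
    k=(d['img'].max(-1)<45);W=cloud(d);k&=np.linalg.norm(W-p,axis=-1)<30;v,u=np.nonzero(k)
    if len(u):print(k.sum(),u.mean(),v.mean(),u.min(),u.max(),v.min(),v.max())
    if n=='side': 
        a=proj(d,p).astype(int);i=cv2.imread('pics/side_raw.png')[a[1]-60:a[1]+60,a[0]-60:a[0]+100]
        cv2.imwrite('pics/f.png',cv2.resize(i,(800,600),interpolation=2));print(a)
E
```

```text
[387.86880771 199.49998693 301.33012417] [[ 0.994 -0.002  0.107]
 [-0.107 -0.001  0.994]
 [-0.002 -1.    -0.001]] [-0.09372254 -0.38219815 -1.36935415] 16.626041641322868
foot pred [489.4 185.4 163.8]
side [208.9 125.9]
26 209.3846153846154 126.92307692307692 206 212 124 129
[208 125]
top [183.6 198. ]
22 185.36363636363637 196.0909090909091 181 188 194 200
```

View pics/f.png

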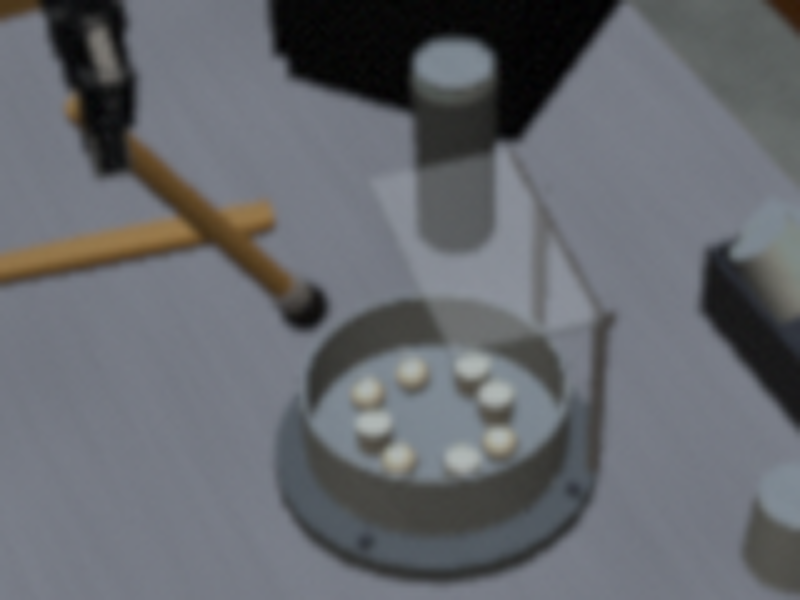

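servo_tool(
  plan=[
    [[8,11,0,0,0],[18,26,0,0,0],[29,42,-1,0,0],[40,58,-1,0,0],[51,73,-1,0,0],[61,87,-2,0,0],[70,100,-2,0,0],[76,108,-2,0,0],[79,113,-2,0,0],[80,115,-2,0,0],[80,115,-2,0,0]],
  ],
)

```text
clock: 8.32
tool_pos: [467.4, 188.1, 186.6]
tcp_rot: [-1.57, 0.086, -0.084]
force: [-0.4, 0.5, -1.0]
gripper_width: 16.8
```

Run:
```python
from h import *
s=sense();print(s['tool_pos'],s['force'])
p=foot();print('foot pred',p.round(1))
d=grab('side');a=proj(d,p);print(a.round(1),'centre-floor',proj(d,(569,175,49)).round(1))
c=(int(a[0])-60,int(a[1])-60);print(c);i=cv2.imread('pics/side_raw.png')[c[1]:c[1]+120,c[0]:c[0]+160]
cv2.imwrite('pics/g.png',cv2.resize(i,(800,600),interpolation=2))
```

```text
[467.42917176 188.10349442 186.60942903] [-0.38786895  0.54493901 -0.98373834]
foot pred [569.  173.9  49.2]
[234.9 146.9] centre-floor [234.7 146.7]
(174, 86)
```

View pics/g.png

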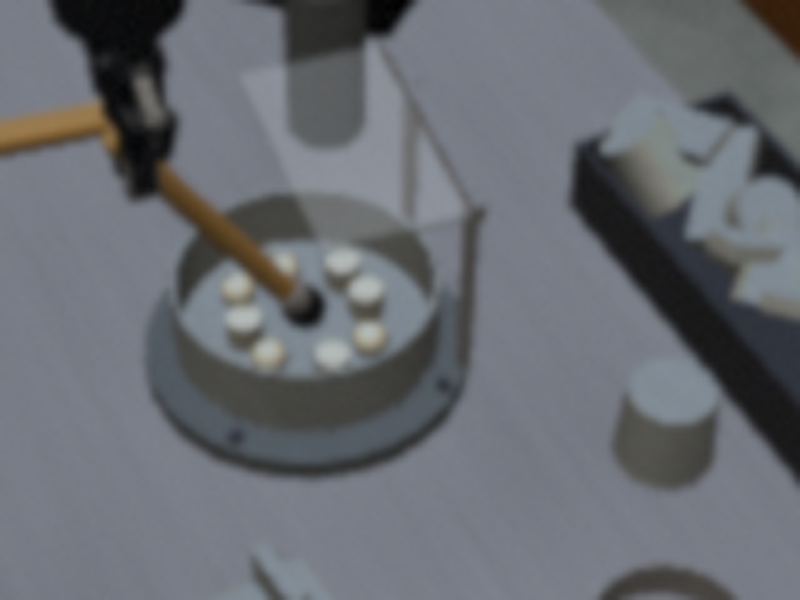

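servo_tool(
  plan=[
    [[4,0,0,0,0],[9,0,0,0,0],[14,0,0,0,0],[19,0,0,0,0],[24,0,0,0,0],[29,0,0,0,0],[34,0,0,0,0],[38,0,0,0,0],[40,0,0,0,0],[40,0,0,0,0]],
  ],
)

```text
clock: 9.62
tool_pos: [507.3, 183.8, 186.7]
tcp_rot: [-1.57, 0.086, -0.084]
force: [-0.6, -0.0, -0.2]
gripper_width: 16.5
```

Run:
```python
from h import *
s=sense();print(s['tool_pos'],s['force'],s['moment'])
p=foot();print('foot pred',p.round(1))
d=grab('side');a=proj(d,p);W=cloud(d)
k=(d['img'].max(-1)<50);k&=np.linalg.norm(W-p,axis=-1)<32;v,u=np.nonzero(k);print(a.round(1),k.sum(),u.mean(),v.mean(),u.min(),u.max(),v.min(),v.max())
c=(174,86);i=cv2.imread('pics/side_raw.png')[c[1]:c[1]+90,c[0]:c[0]+120]
cv2.imwrite('pics/i.png',cv2.resize(i,(800,600),interpolation=2))
```

```text
[507.31860418 183.75796393 186.69447303] [-0.57942732 -0.02719404 -0.17044206] [-0.00335073  0.086507   -0.07276907]
foot pred [608.9 169.5  49.3]
[246.3 144. ] 21 246.66666666666666 145.0 244 249 142 147
```

View pics/i.png

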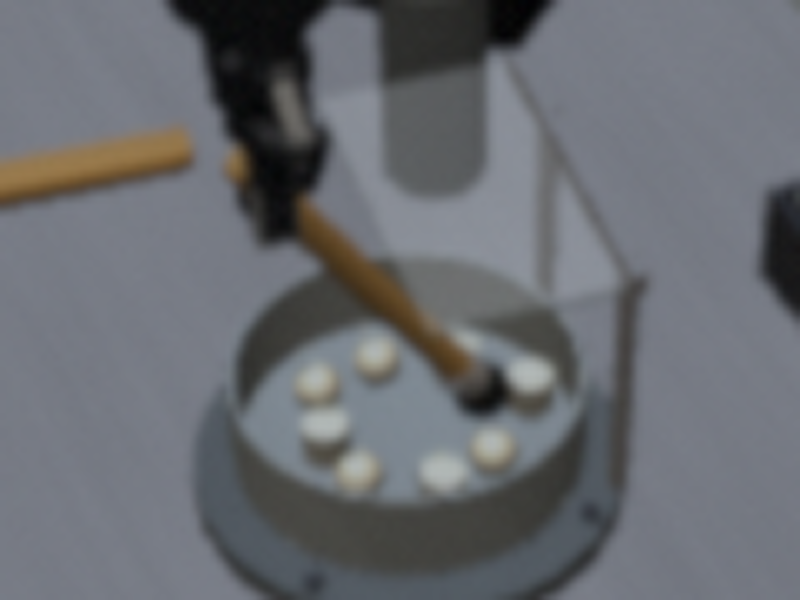

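servo_tool(
  plan=[
    [[-1,0,10,0,0],[-5,0,20,0,0],[-12,0,28,0,0],[-20,0,35,0,0],[-30,0,39,0,0],[-40,0,40,0,0],[-50,0,39,0,0],[-60,0,35,0,0],[-68,0,28,0,0],[-75,0,20,0,0],[-79,0,10,0,0],[-80,0,0,0,0]],
  ],
)

```text
clock: 11.18
tool_pos: [426.9, 191.7, 186.1]
tcp_rot: [-1.57, 0.087, -0.083]
force: [0.8, -0.7, -1.1]
gripper_width: 16.0
```

```bash
cat >> h.py <<'E'
def chk():
    s=sense();p=foot();S=np.array([[.9925,-.122],[.122,.9925]])@(p[:2]-[569,175])
    d=grab('side');a=proj(d,p);W=cloud(d)
    k=(d['img'].max(-1)<50);k&=np.linalg.norm(W-p,axis=-1)<34;v,u=np.nonzero(k)
    print('foot',p.round(1),'station',S.round(1),'F',np.round(s['force'],1),'px',a.round(1),k.sum(),u.mean().round(1),v.mean().round(1))
E
python3 -c "
from h import *
chk()"
```

```text
foot [528.3 177.4  48.6] station [-40.7  -2.5] F [ 0.8 -0.7 -1.1] px [223.2 150.3] 18 225.0 150.2
```

servo_tool(
  plan=[
    [[1,0,-10,0,0],[5,0,-20,0,0],[12,0,-28,0,0],[20,0,-35,0,0],[30,0,-38,0,0],[40,0,-39,0,0],[50,0,-38,0,0],[60,0,-34,0,0],[68,0,-27,0,0],[75,0,-19,0,0],[79,0,-8,0,0],[80,0,2,0,0]],
  ],
)

```text
clock: 12.72
tool_pos: [506.8, 185.0, 185.8]
tcp_rot: [-1.571, 0.088, -0.083]
force: [-0.7, 0.1, -1.1]
gripper_width: 16.4
```

```bash
python3 -c "
from h import *
chk()
c=(174,86);i=cv2.imread('pics/side_raw.png')[c[1]:c[1]+90,c[0]:c[0]+120]
cv2.imwrite('pics/j.png',cv2.resize(i,(800,600),interpolation=2))"
```

```text
foot [608.2 170.6  48.2] station [39.4  0.4] F [-0.7  0.1 -1.1] px [245.9 144.1] 20 247.3 144.4
```

View pics/j.png

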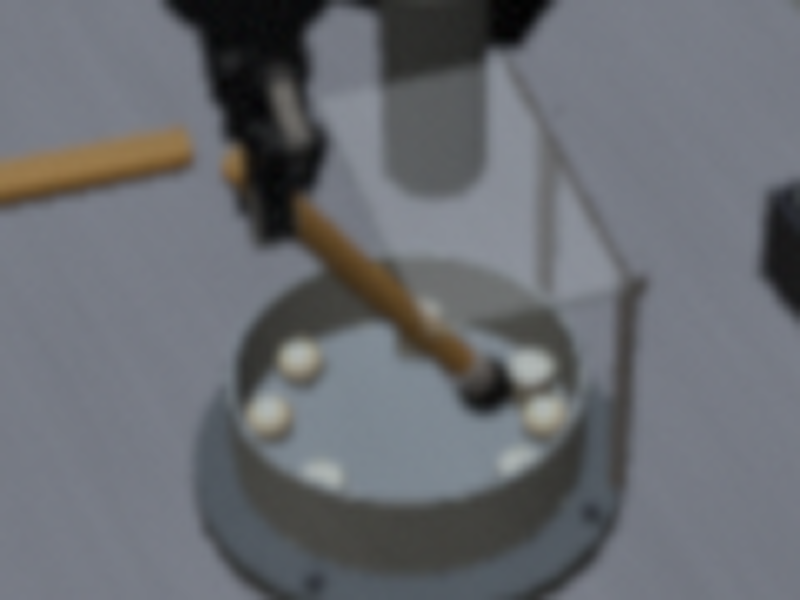

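servo_tool(
  plan=[
    [[3,0,11,0,0],[-1,0,22,0,0],[-8,0,31,0,0],[-17,0,38,0,0],[-28,0,42,0,0],[-39,0,43,0,0],[-50,0,42,0,0],[-61,0,38,0,0],[-70,0,31,0,0],[-77,0,22,0,0],[-81,0,11,0,0],[-82,0,1,0,0]],
  ],
)

```text
clock: 14.28
tool_pos: [425.3, 194.8, 186.1]
tcp_rot: [-1.57, 0.087, -0.083]
force: [-0.0, 0.1, -1.5]
gripper_width: 16.7
```

```bash
python3 -c "
from h import *
chk()"
```

```text
foot [526.7 180.6  48.6] station [-42.7   0.4] F [-0.   0.1 -1.5] px [222.4 149.8] 21 223.8 150.0
```

servo_tool(
  plan=[
    [[2,0,-11,0,0],[6,0,-22,0,0],[13,0,-31,0,0],[22,0,-38,0,0],[32,0,-42,0,0],[43,0,-43,0,0],[54,0,-42,0,0],[64,0,-37,0,0],[73,0,-30,0,0],[80,0,-21,0,0],[83,0,-10,0,0],[84,0,0,0,0]],
  ],
)

```text
clock: 15.82
tool_pos: [508.8, 185.8, 185.8]
tcp_rot: [-1.571, 0.088, -0.083]
force: [0.2, -0.2, -0.9]
gripper_width: 16.7
```

servo_tool(
  plan=[
    [[0,0,1,0,0],[0,0,1,0,0]],
  ],
)

```text
clock: 16.08
tool_pos: [508.7, 187.0, 185.8]
tcp_rot: [-1.571, 0.087, -0.083]
force: [-0.8, -0.2, -0.7]
gripper_width: 16.5
```

```bash
python3 -c "
from h import *
chk()
grab('top')
c=(174,86);i=cv2.imread('pics/side_raw.png')[c[1]:c[1]+90,c[0]:c[0]+120]
cv2.imwrite('pics/k.png',cv2.resize(i,(800,600),interpolation=2))"
```

```text
foot [610.1 172.7  48.2] station [41.1  2.7] F [-0.8 -0.2 -0.7] px [246.2 143.5] 20 247.7 143.6
```

View pics/k.png

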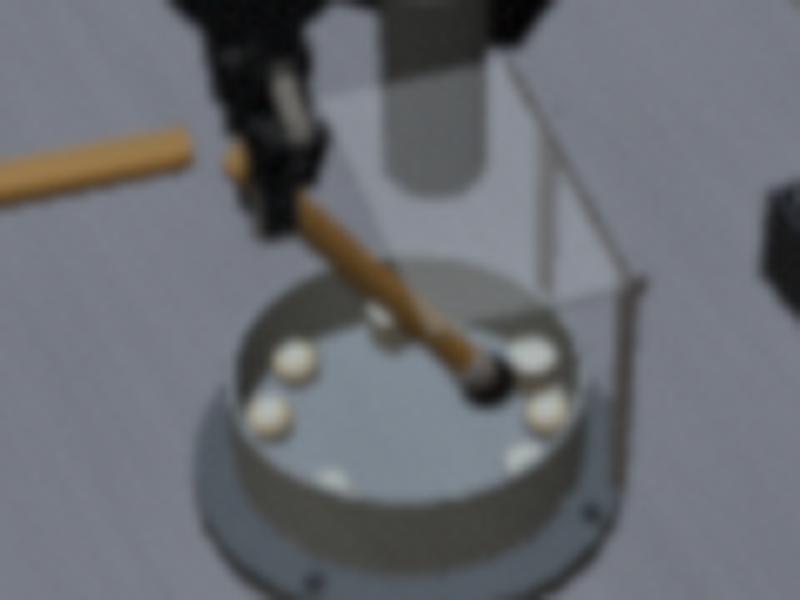

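Run:
```python
from h import *
for n in('top','side'):
    d=load(n);W=cloud(d);m=(d['img'].min(-1)>165)&(np.hypot(W[...,0]-569,W[...,1]-175)<84)&(W[...,2]<75) if n=='side' else (d['img'].min(-1)>150)&(np.hypot(*(np.moveaxis(np.array(W[...,:2]),-1,0)-np.array([569,175])[:,None,None]))<84)&(W[...,2]<75)
    k,l,st,ce=cv2.connectedComponentsWithStats(m.astype(np.uint8))
    for j in range(1,k):
        if st[j,4]>5:
            p=px(d,*ce[j],48)[:2]-[569,175];print(n,st[j,4],p.round(),'r %.0f ang %.0f'%(np.hypot(*p),np.degrees(np.arctan2(p[1],p[0]))))
d=load('top')
for x,y in((149,169),(187,165),(231,184),(238,220),(210,265),(170,268),(130,257),(126,214)):
    p=px(d,150+x/4,125+y/4,44)[:2]-[569,175];print('init',p.round(),'r %.0f ang %.0f'%(np.hypot(*p),np.degrees(np.arctan2(p[1],p[0]))))
```

```text
top 511 [-29. -33.] r 44 ang -131
side 9 [73.  7.] r 73 ang 5
init [41. 27.] r 49 ang 33
init [44. -4.] r 45 ang -5
init [ 28. -40.] r 49 ang -55
init [ -2. -47.] r 47 ang -92
init [-38. -25.] r 46 ang -147
init [-41.   7.] r 41 ang 170
init [-32.  40.] r 51 ang 128
init [ 4. 44.] r 44 ang 85
```

Run:
```python
from h import *
d=load('side')
for x,y in((295,360),(270,413),(333,478),(522,460),(547,412),(533,358),(385,325)):
    p=px(d,174+x/6.667,86+y/6.667,44)[:2]-[569,175];print(p.round(),'r %.0f ang %.0f'%(np.hypot(*p),np.degrees(np.arctan2(p[1],p[0]))))
```

```text
[-34.  58.] r 68 ang 120
[-61.  29.] r 67 ang 154
[-51. -25.] r 57 ang -154
[ 37. -55.] r 67 ang -56
[ 63. -31.] r 71 ang -26
[75.  6.] r 75 ang 5
[18. 61.] r 64 ang 74
```

servo_tool(
  plan=[
    [[-8,0,-1,0,0],[-18,0,-2,0,0],[-30,0,-3,0,0],[-40,0,-3,0,0],[-44,-4,-3,0,0],[-52,-15,-3,0,0],[-64,-32,-3,0,0],[-78,-52,-2,0,0],[-92,-73,-2,0,0],[-106,-94,-1,0,0],[-117,-110,-1,0,0],[-122,-117,-1,0,0]],
  ],
)

```text
clock: 17.68
tool_pos: [387.6, 199.4, 304.8]
tcp_rot: [-1.571, 0.085, -0.085]
force: [-0.3, -1.0, -0.9]
gripper_width: 17.0
```

```bash
python3 -c "
from h import *
print(sense()['tool_pos'],sense()['force']);chk()"
```

```text
[387.62979261 199.40018191 304.83358857] [-0.27697993 -1.02042057 -0.91278302]
foot [489.3 185.1 167.5] station [-80.3   0.3] F [-0.3 -1.  -0.9] px [208.9 125.1] 31 210.3 125.1
```

servo_tool(
  plan=[
    [[6,0,-16,0,0],[16,1,-46,0.1,0],[29,2,-83,0.2,0],[42,3,-121,0.4,0],[56,4,-160,0.6,0],[69,5,-199,0.8,0],[83,6,-238,1,0],[96,7,-276,1.1,0],[106,8,-305,1.2,0],[112,8,-322,1.2,0],[115,8,-331,1.2,0],[115,8,-331,1.2,0]],
  ],
)

```text
clock: 19.23
tool_pos: [466.1, -141.9, 297.3]
tcp_rot: [-1.557, 0.25, -0.249]
force: [-0.3, 0.1, -1.3]
gripper_width: 16.4
```

```bash
python3 -c "
from h import *
s=sense();print(s['tool_pos'],s['force'],Ro.from_rotvec(s['tcp_rot']).as_matrix().round(3).tolist());chk()
d=load('side');print(d['img'].shape)
i=cv2.imread('pics/side_raw.png')[150:270,220:380];cv2.imwrite('pics/l.png',cv2.resize(i,(800,600),interpolation=2));print(proj(d,foot()))"
```

```text
[ 466.10966761 -141.87538375  297.33033355] [-0.3411359   0.12523093 -1.32585521] [[0.95, -0.001, 0.312], [-0.312, -0.001, 0.95], [-0.001, -1.0, -0.001]]
foot [ 562.6 -176.9  160. ] station [  36.6 -350. ] F [-0.3  0.1 -1.3] px [289.3 202.3] 36 292.0 203.0
(384, 512, 3)
[289.22634232 202.12680694]
```

View pics/l.png

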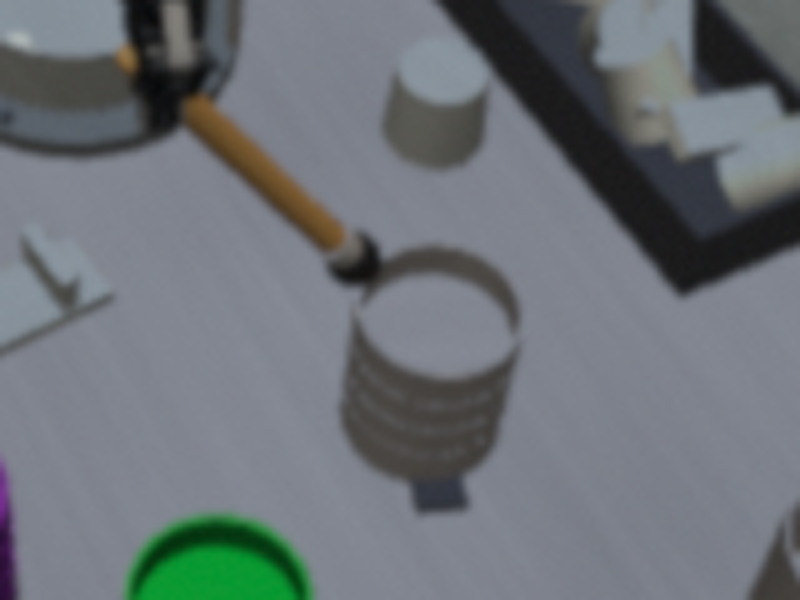

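servo_tool(
  plan=[
    [[6,8,0,0,0],[16,24,0,0,0],[26,43,0,0,0],[36,60,1,0,0],[45,77,1,0,0],[54,92,1,0,0],[62,105,1,0,0],[68,115,1,0,0],[72,122,1,0,0],[74,126,1,0,0],[75,126,1,0,0]],
  ],
)

```text
clock: 20.65
tool_pos: [537.6, -164.0, 171.4]
tcp_rot: [-1.557, 0.249, -0.248]
force: [-0.2, 0.5, -1.3]
gripper_width: 16.9
```

servo_tool(
  plan=[
    [[1,3,0,0,0],[2,6,0,0,0],[3,8,0,0,0],[3,8,0,0,0]],
  ],
)

```text
clock: 21.15
tool_pos: [540.4, -164.9, 163.2]
tcp_rot: [-1.557, 0.25, -0.248]
force: [-0.1, 0.1, -0.6]
gripper_width: 16.8
```

```bash
python3 -c "
from h import *
rod()"
```

```text
clock 21.15 tcp [ 540.4 -164.9  163.2] grasp [ 540.4 -164.9  181.9]
top 1
side 113 [ 574.5 -185.4  132.4] [-0.534  0.075  0.842] tilt 32.7 az 172.0 ends [ 604.7 -189.6   84.9] [ 514.5 -176.9  226.9]
```

servo_tool(
  plan=[
    [[1,2,0,0,0],[2,4,0,0,0],[3,6,0,0,0],[3,7,0,0,0],[3,7,0,0,0]],
  ],
)

```text
clock: 21.88
tool_pos: [543.6, -166.0, 157.0]
tcp_rot: [-1.557, 0.249, -0.249]
force: [-0.7, 0.3, 1.9]
gripper_width: 16.7
```

servo_tool(
  plan=[
    [[0,0,0,0,0.3],[0,0,0,0,0.4],[0,0,0,0,0.6],[0,0,0,0,1],[0,0,0,0,1],[0,0,0,0,1],[0,0,0,0,1],[0,0,0,0,1]],
  ],
)

```text
clock: 22.88
tool_pos: [543.6, -166.0, 157.0]
tcp_rot: [-1.557, 0.249, -0.249]
force: [0.8, 0.0, -0.7]
gripper_width: 85.5
```

servo_tool(
  plan=[
    [[0,-15,0,0,1],[0,-45,0,0,1],[0,-85,0,0,1],[0,-125,0,0,1],[0,-150,0,0,1],[0,-150,0,0,1],[0,-150,0,0,1]],
  ],
)

```text
clock: 23.75
tool_pos: [543.2, -165.7, 306.1]
tcp_rot: [-1.557, 0.25, -0.248]
force: [-0.5, 0.3, -0.4]
gripper_width: 85.4
```

Run:
```python
from h import *
s=sense();print(s['tool_pos'],s['gripper_width'],s['clock'])
grab('top');d=grab('wrist')
print('foot0',proj(d,(642,-203,19)),'can floor',proj(d,(616,-193.5,4)))
a=cv2.imread('pics/side_raw.png')
d=grab('side');a=cv2.imread('pics/side_raw.png')
x=cv2.resize(a[80:260,180:360],(400,400),interpolation=2)
w=cv2.resize(cv2.imread('pics/wrist_raw.png')[100:340,130:370],(400,400))
cv2.imwrite('pics/m.png',np.hstack([x,w]))
```

```text
[ 543.19283371 -165.69268113  306.06343979] 85.42140731630546 23.75
foot0 [252.36025004 228.77274374] can floor [253.07000501 206.25837107]
```

View pics/m.png

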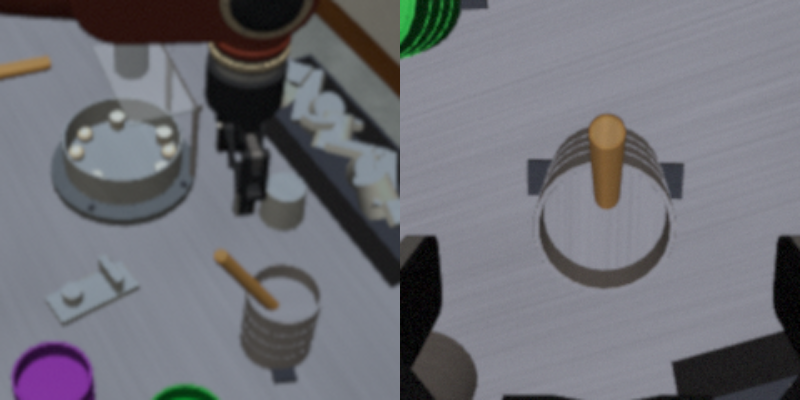

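The rod leans in the can as at the start, with its top at (607,132) in the wrist crop. The gripper is clear, and the beads I can see are in the bowl.

```bash
python3 -c "
from h import *
d=load('wrist');W=cloud(d);hsv=cv2.cvtColor(d['img'],cv2.COLOR_RGB2HSV)
m=(hsv[...,0]>5)&(hsv[...,0]<22)&(hsv[...,1]>110)&(np.hypot(W[...,0]-575,W[...,1]+180)<70);print(np.nanmax(W[m][:,2]))
print(finish_job())"
```

```text
401.9659922572502
the job is handed in; nothing more can be done
None
```

I stirred the beads with the rod and put it back in the steel can, then handed the job in at about 24 s of the 69 s allowed. The hand-in reported no verdict.

**What I did:** I gripped the leaning rod near its top and lifted it along its own axis. I turned it 12° to face the bowl's front and let the foot down in the bare middle, with the ball about 5 mm off the floor. From the far side I made two counter-clockwise turns, at radii of about 40 and then 44 mm. I then lowered the rod to the can's floor, felt a light contact of about 3 N, let go and backed off.

**What the checks showed:**
- **Stirring:** the foot ended each turn at the far side, at 39 and 41 mm from the centre. The force readings at the end of each stirring move were no more than about 2 N.
- **Beads:** seven could be placed after stirring. They had moved out from 41–51 mm to about 57–75 mm from the centre. The eighth was hidden, behind the rod or the wall, so I did not see all eight at the end.
- **Rod:** in the last pictures it leans in the can as it did at the start, with the gripper clear of it.
- **Bystanders:** the ones in the last crop (riser, casting) looked in place; I measured none of the five.

**What disagreed:**
- **Tilt in the grip:** before the rod went back, its foot stood about 6 mm off its predicted place, so it had tilted a degree or two in the grip. I corrected for that when lowering it.
- **Height check:** my last numeric check of the rod's top height picked up some other surface (402 mm) and is worthless. The rod's final height therefore rests on the pictures and the contact force alone.

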